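# Press a register mark into a clamped specimen tag

## Robot

A 6-joint arm with a two-finger parallel gripper is mounted at the origin on the work surface. World frame = base frame: x ahead of the robot, y to its left, z up, the work surface at z = 0. Lengths are in m, angles in rad, forces in N, time in s.
With the tool pointing down it reaches from about 0.375 to 0.975 m from the base axis. Payload 3.8 kg.
Tool frame: the origin (TCP) lies midway between the tips of the shut fingers; the grasp point (between the pads) lies 19 mm behind it; z points along the fingers, y is the direction in which the jaws open and shut (so a half turn about z gives the same grasp; the last joint's range is limited). The gripper opens to 85 mm and grips with 20 to 120 N. Pads are 22 mm wide; open, the fingers measure 114 mm over their backs; the gripper's body (76 mm by 85 mm) begins 54 mm behind the grasp point. The pads swing forward as they close: fully open they stand 13 mm farther back than shut.
Start: joints at [1.206, 0.264, 1.604, -0, 1.274, -0.037], TCP at [0.217, 0.639, 0.231] pointing down, gripper open.
Joint ranges: [-2.63, 2.63], [-0.94, 2.18], [0.31, 2.57], [-1.31, 4.45], [0, 2.66], [-2.55, 2.55]. Speed limits (rad/s): [2.57, 2.57, 3.14, 3.14, 3.14, 3.14].

## Interface

Orientations are given as a rotation vector (axis times angle).
In Python, from workcell import bot gives the robot as it stands.
- The arm moves only by the shell command python3 -m inch 'ROWS' [FORCE]. ROWS is JSON, a list of rows, each an object of numbers: "dx", "dy", "dz": the shift along the tool's x, y, z in m; "ax", "ay", "az": the turn, a rotation vector about the tool's x, y, z in degrees; "fingers": the opening, from -1 (shut) to 1 (fully open). A call has 1 to 20 rows; each row is the pose to reach, as a shift and turn from the pose measured when the call began, along the tool's axes at that moment; what a row does not reach only later rows make up. A row lasts 1/8 s, in which the tool goes at most 62.5 mm and 10.7 degrees, less where a joint would pass 70% of its speed; a pose out of reach is approached as far as the arm can. A call with a gripper value outside its range is refused whole. The fingers move at their own pace and stop on an object; FORCE is the grip in N (left out, the last holds). Time passes only in rows, so rows that repeat a pose let the fingers close. It gives the time, the measured TCP pose, the force and the opening at its end, in the units of the state.
- bot.read_state(): the state, without advancing time (a new reading comes with each control period).
- bot.read_camera(name): name is "scene" or "top"; returns (picture, depth): 400x640x3 uint8, blue, green, red; 400x640 float32, m along the optical axis (not along the pixel's ray), 0 where there is no reading.
- bot.get_calibration(name): a dict with "intrinsics" (3x3 intrinsics, pixels), "distortion" ([k1, k2, p1, p2, k3] as OpenCV has them; the pictures are not rectified), "view" (4x4, takes a point from world to camera coordinates). Camera axes: x right, y down, z forward; pixel columns grow to the right and rows downward; lengths in m; the calibration is good to about 2 mm. A picture is of the moment at which its call begins. get_calibration takes no time and is no camera call.
- bot.finish_job(): hands the job in, once; it reports no verdict.
Trained networks look in the newest picture that a camera, given by its name, has taken for a name from the list of things; names that differ only in an ending like _2 or _b are one class to them, and where a whole thing is asked for, a point or a joint stands for the part that bears it (a point fixed in the world has none). Each returns a list of dicts, best first, with "p" (0 to 1); they miss things now and then, are a little off and sometimes report something else, mostly with a low value. They report only what shows in the picture. A call takes as long as a camera call. They do not tell look-alikes from the thing itself.
- bot.masks_of(camera, thing): "region" (400x640 bool, what is visible of it) and "box" ([left, top, right, bottom] in pixels, round what is visible of it).
The state is a dict: "time": time; "q": joint angles; "joint_vel": joint speeds; "joint_torque": joint torques, N m; "tool_pos": TCP position; "tcp_rot": TCP orientation; "wrist_force": force on the tool from outside, world axes, zero at the start; "torque": the same for the moment, N m; "width": opening from 0.0 (shut) to 1.0 (fully open).
Only numpy, scipy, OpenCV 4.12 (cv2) and the standard library are available. Lean on these libraries where they do the work, as an engineer would, in place of code of your own. Each camera call takes 0.05 s, during which the arm holds its last target. There are 200 camera calls.

## Task

Take the steel marking punch out of its wooden holder and press its flat end squarely onto the ringed spot of the aluminium specimen tag on the marking stand, with a steady push of about 12 N for at least a second, then lift it straight off without dragging it sideways. Never push harder than 20 N on the tag and touch the stand with nothing but the punch. Then set the punch gently back in its holder, fully down and upright, and leave the dish, the jar and the loupe alone.

Things in the scene. Friction and masses are not known exactly. Their poses are not given: they have to be found in the camera images.
- punch: Loose steel hand punch, 0.2 to 0.4 kg, 115 mm long, standing upright, flat marking face down. Origin: centre of that face; z up along the punch. From the face up: round shank 20 mm across and 45 mm long, collar 34 mm across from 45 to 51 mm, dark square grip 24 by 24 mm from 51 to 115 mm, its sides facing the punch's x and y axes. Its turn about z does not matter.
- holder: Fixed wooden block, 80 by 80 mm, 40 mm high, with one round well 24 mm across and 30 mm deep in the middle of its top, with a 3 mm chamfer. Origin: centre of the underside, on the table; z up. The punch stands in the well with its face on the well's floor, 10 mm above the holder's origin.
- stand: Fixed marking stand: white base 130 (x) by 100 (y) by 30 mm high, black side knobs, and over it a level black plate 92 by 64 mm with an aluminium tag 66 by 36 mm in its middle. Two steel clips stand 1.5 mm above the tag, 7 to 21 mm from the centre towards +x on both long edges; a dark hang hole lies 25 mm towards +x. Origin: centre of the base's underside; z up.
- mark (a point): Fixed point vertically below the centre of the ringed spot (dark ring 26 mm across with a centre dot, 14 mm from the tag's centre towards the stand's -x), at the white base's top, 30 mm above the table, NOT at the tag's height: the tag's top is 48 to 62 mm above the table, different each time and not reported: find it by touch. The punch's axis must come within 4 mm of this point.
- drift_x (a joint): Sideways shift of the sprung plate along the stand's x axis, m, 0 at rest, sprung back with 2 N/mm. Dragging the punch sideways under load shifts it; more than 2 mm (4 N sideways) smears the mark. Downwards the plate gives way on a stiff spring of 4 N/mm, up to 9 mm (not reported). Under 8 N no mark is made, over 16 N the mark is too deep, over 20 N the tag is spoilt.
- drift_y (a joint): The same along the stand's y axis.
- dish: Bystander: loose open glass petri dish with a specimen, 90 mm in diameter, 14 mm high. Origin: centre of the underside.
- jar: Bystander: small loose amber jar with a white cap, 38 mm in diameter, 62 mm high. Origin: centre of the underside.
- loupe: Bystander: small loose black eyepiece loupe, 38 mm in diameter, 34 mm high. Origin: centre of the underside.
Not all that is in view belongs to the job. Of the things that look like the holder, the smallest one is meant.

How it is judged:
By the outcome, as a careful person would: the job done as asked, in the order asked, and still so for the second after the job is handed in, with the robot touching nothing.
It also fails if it takes over 61 s, if anything falls off the work surface, if the arm or the gripper's body presses on something with over 40 N, if the wrist force passes 120 N, or if a joint passes its speed limit or range.

## Working session

There is one attempt and no reset: what is moved stays moved. The work goes in short steps, Python scripts to look and compute and a shell command to move; the robot and the scene stay as the last step left them, time stands still between calls to the robot, and variables do not carry over. Pictures are saved under pics/ and viewed, about 8 in all and at most 12, crops included, and the job is handed in when it is done.

```bash
mkdir -p pics; ls; cat > h.py <<'E'
import numpy as np, cv2
from workcell import bot
def cal(c):
    k=bot.get_calibration(c); return np.array(k["intrinsics"],float),np.array(k["distortion"],float),np.array(k["view"],float)
def ray(c,uv):
    K,D,V=cal(c); n=cv2.undistortPoints(np.array(uv,float).reshape(-1,1,2),K,D).reshape(-1,2)
    R=V[:3,:3];o=-R.T@V[:3,3]; return o,np.c_[n,np.ones(len(n))]@R
def at_z(c,uv,z):
    o,d=ray(c,uv); return o+d*((z-o[2])/d[:,2])[:,None]
def pts(c,depth,mask):
    v,u=np.nonzero(mask&(depth>0)); o,d=ray(c,np.c_[u,v]); return o+d*depth[v,u][:,None]
def px(c,P):
    K,D,V=cal(c); return cv2.projectPoints(np.array(P,float).reshape(-1,1,3),cv2.Rodrigues(V[:3,:3])[0],V[:3,3],K,D)[0].reshape(-1,2)
E
python3 - <<'E'
from h import *
for c in("scene","top"):
    im,d=bot.read_camera(c); cv2.imwrite(f"pics/{c}0.png",im); np.save(f"{c}0.npy",d)
    K,D,V=cal(c); print(c,K[0,0],(-V[:3,:3].T@V[:3,3]).round(3))
    for t in("punch","holder","stand","dish","jar","loupe"):
        for m in bot.masks_of(c,t):
            P=pts(c,d,m["region"]); print(t,round(m["p"],2),np.round(m["box"]),np.median(P,0).round(3) if len(P) else None, np.percentile(P,98,axis=0).round(3) if len(P) else None,np.percentile(P,2,axis=0).round(3) if len(P) else None)
print(bot.read_state())
E
```

```text
pics
scene 431.2132024168384 [ 1.259 -0.555  0.613]
punch 0.88 [257. 172. 274. 212.] [ 0.541 -0.124  0.09 ] [ 0.548 -0.111  0.125] [ 0.523 -0.134  0.04 ]
punch 0.71 [325. 148. 382. 188.] [0.532 0.163 0.03 ] [0.58  0.244 0.055] [0.46  0.125 0.001]
holder 0.81 [154. 192. 215. 246.] [ 0.464 -0.285  0.053] [ 0.488 -0.226  0.056] [ 0.372 -0.339  0.002]
holder 0.79 [244. 192. 292. 236.] [ 0.56  -0.133  0.036] [ 0.577 -0.082  0.041] [ 0.492 -0.163  0.002]
holder 0.65 [243. 157. 297. 193.] [ 0.405 -0.017  0.052] [0.447 0.034 0.057] [ 0.332 -0.072  0.005]
stand 0.81 [326. 150. 382. 188.] [0.532 0.163 0.03 ] [0.58  0.27  0.055] [ 0.457  0.125 -0.001]
stand 0.69 [387. 134. 401. 157.] [0.514 0.351 0.035] [0.524 0.368 0.063] [0.495 0.343 0.005]
dish 0.94 [355. 229. 396. 267.] [ 0.776 -0.008  0.003] [0.819 0.035 0.015] [ 0.735 -0.052 -0.   ]
jar 0.47 [384. 134. 400. 157.] [0.513 0.353 0.033] [0.524 0.414 0.063] [ 0.467  0.344 -0.001]
loupe 0.74 [152. 258. 177. 280.] [ 0.55  -0.387  0.021] [ 0.558 -0.368  0.035] [ 0.523 -0.402 -0.001]
top 393.9299889405076 [ 0.407 -0.003  1.056]
punch 0.67 [375. 21
[... 910 characters left out ...]
18  0.033] [0.565 0.243 0.056] [0.44 0.13 0.02]
{'time': 0.7, 'q': array([ 1.20611059e+00,  2.63843564e-01,  1.60398313e+00, -2.69764187e-05,
        1.27370135e+00, -3.69448037e-02]), 'joint_vel': array([-0.00052576, -0.00080554,  0.00165197,  0.00304277, -0.0009244 ,
        0.00016155]), 'joint_torque': array([-3.67176772e-04, -5.14856887e+01, -3.67602718e+01, -3.14282024e-04,
        1.07302330e-03,  3.79830533e-05]), 'tool_pos': array([0.21732615, 0.63906146, 0.23132692]), 'tcp_rot': array([5.12494778e-01, 3.09946991e+00, 9.13694717e-05]), 'wrist_force': array([ 0.17777859, -0.68025536,  0.44324726]), 'torque': array([-0.04715081,  0.01027151, -0.00327967]), 'width': 1.0022592407598565}
```

```bash
python3 - <<'E'
from h import *
a=cv2.imread("pics/top0.png"); cv2.imwrite("pics/top0c.png",cv2.resize(a[100:310,180:500],None,fx=2.5,fy=2.5,interpolation=cv2.INTER_CUBIC))
b=cv2.imread("pics/scene0.png")
x=cv2.resize(b[120:200,310:410],(400,320),interpolation=cv2.INTER_CUBIC);y=cv2.resize(b[160:240,225:325],(400,320),interpolation=cv2.INTER_CUBIC)
z=cv2.resize(b[:,:],(400,250)); w=cv2.resize(a[194:269,225:345],(400,250),interpolation=cv2.INTER_CUBIC)
cv2.imwrite("pics/sc0c.png",np.vstack([np.hstack([x,y]),np.hstack([z,w])]))
E
```

```text
(no output)
```

View pics/top0c.png

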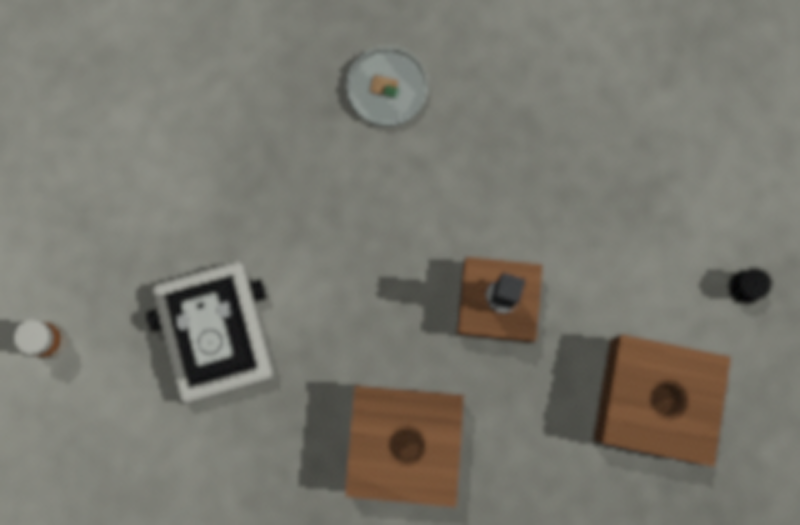

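View pics/sc0c.png

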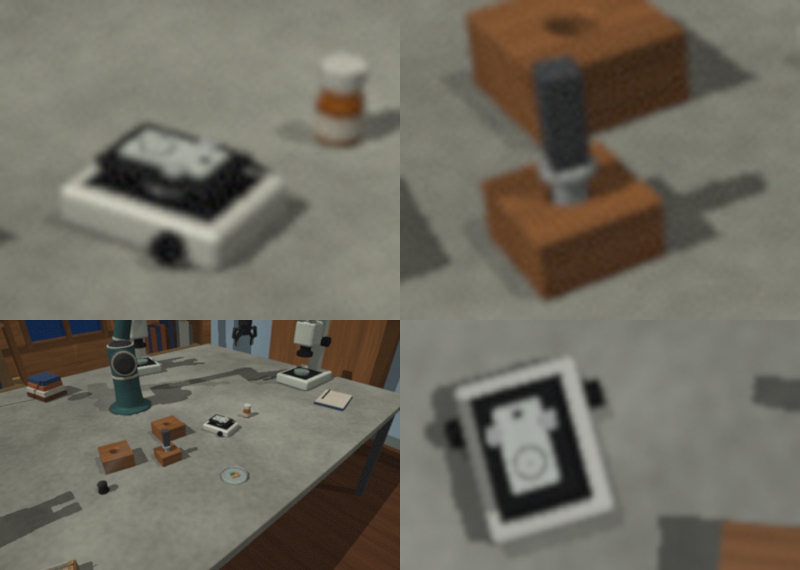

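```bash
python3 - <<'E'
from h import *
a=cv2.imread("pics/top0.png"); d=np.load("top0.npy"); d2=np.load("scene0.npy"); b=cv2.imread("pics/scene0.png")
def rect(n,P): 
    r=cv2.minAreaRect(P[:,:2].astype(np.float32)*1000); print(n,len(P),np.round(r[0],1),np.round(r[1],1),round(r[2],1),"z",np.median(P[:,2]).round(4))
def boxm(l,t,r,bt):
    m=np.zeros(d.shape,bool); m[t:bt,l:r]=1; return m
P=pts("top",d,boxm(355,195,405,245)); rect("holder",P[(P[:,2]>.034)&(P[:,2]<.045)])
g=P[P[:,2]>.115]; rect("grip top",g); print("mean",g.mean(0).round(4))
P2=pts("scene",d2,boxm(250,165,285,215)); 
for lo,hi in((.07,.09),(.09,.11),(.115,.123),(.1225,.13)):
    q=P2[(P2[:,2]>lo)&(P2[:,2]<hi)&(np.hypot(P2[:,0]-.525,P2[:,1]+.118)<.04)]; rect(f"scene grip {lo}",q)
    print(q.mean(0).round(4), np.percentile(q[:,:2],[3,97],axis=0).round(3).tolist())
S=pts("top",d,boxm(225,190,300,270))
rect("base",S[(S[:,2]>.026)&(S[:,2]<.034)]); T=S[(S[:,2]>.042)]; rect("plate",T); print(np.percentile(T[:,2],[10,50,90]))
T2=pts("scene",d2,boxm(320,140,390,195)); T2=T2[T2[:,2]>.044]; rect("plate scene",T2); print(np.percentile(T2[:,2],[10,50,90]))
T2=pts("scene",d2,boxm(320,140,390,195));rect("base scene",T2[(T2[:,2]>.027)&(T2[:,2]<.033)])
# white base by colour
g=cv2.cvtColor(a,cv2.COLOR_BGR2GRAY); m=boxm(235,195,292,265)&(g>165)
n,l,s,c=cv2.connectedComponentsWithStats(m.astype(np.uint8)); 
for i in range(1,n):
    if s[i,4]>60:
        v,u=np.nonzero(l==i); Z=.03 if s[i,4]>500 else .055; rect(f"bright {s[i].tolist()} z{Z}",at_z("top",np.c_[u,v],Z))
print("ring@.055",at_z("top",[[264,236.8],[260,222]],.055).round(4), "depth z",pts("top",d,boxm(262,234,267,239))[:,2].round(4).mean())
E
```

```text
holder 781 [ 527.9 -118.2] [80.3 80.6] 82.1 z 0.0394
grip top 104 [ 527.9 -118.1] [23.6 24.2] 69.6 z 0.124
mean [ 0.5274 -0.1177  0.1238]
scene grip 0.07 88 [ 533.8 -119.7] [23.7 24.5] 72.4 z 0.0792
[ 0.5408 -0.1233  0.08  ] [[0.524, -0.133], [0.547, -0.112]]
scene grip 0.09 94 [ 537.6 -125.2] [31.9 17.2] 34.2 z 0.1003
[ 0.5407 -0.1235  0.1003] [[0.523, -0.133], [0.548, -0.112]]
scene grip 0.115 43 [ 532.4 -119.5] [22.8 25. ] 72.1 z 0.1202
[ 0.5394 -0.1226  0.1196] [[0.519, -0.132], [0.546, -0.112]]
scene grip 0.1225 60 [ 533.1 -119.5] [23.1 26.3] 69.6 z 0.1243
[ 0.5335 -0.1201  0.1243] [[0.52, -0.131], [0.545, -0.109]]
base 894 [503.2 185. ] [129.1 125.9] 13.8 z 0.0297
plate 881 [503.4 184.7] [92.1 64.2] 14.6 z 0.0518
[0.04869571 0.05178021 0.05508506]
plate scene 431 [509.6 182.6] [93.9 68.7] 14.4 z 0.0513
[0.04797773 0.05131819 0.05444416]
base scene 463 [531.1 228.5] [230.  127.5] 79.1 z 0.03
bright [265, 207, 23, 47, 141] z0.055 141 [508.  154.8] [115.1  44.8] 12.5 z 0.055
bright [255, 220, 13, 14, 74] z0.055 74 [516.6 187.6] [29.5 27.2] 12.4 z 0.055
ring@.055 [[0.4896 0.1798 0.055 ]
 [0.5279 0.1901 0.055 ]] depth z 0.053512
```

```bash
cat >> h.py <<'E'
from scipy.spatial.transform import Rotation as Ro
def goal(x,y,z,yaw=None):
    s=bot.read_state(); R=Ro.from_rotvec(s["tcp_rot"]); p=s["tool_pos"]
    t=R.inv().apply(np.array([x,y,z])-p)
    if yaw is None: rv=0*t
    else:
        a=np.radians(yaw); Y=np.array([np.cos(a),np.sin(a),0]); Z=np.array([0,0,-1.]); G=Ro.from_matrix(np.c_[np.cross(Y,Z),Y,Z]); rv=np.degrees((R.inv()*G).as_rotvec())
    print("t",round(s["time"],2),"pos",p.round(4),"F",s["wrist_force"].round(2),"w",round(s["width"],3),"| d mm",(t*1000).round(1),"a deg",rv.round(2))
E
python3 -c "
from h import *
goal(.529,-.1185,.2,70)"
```

```text
t 0.7 pos [0.2173 0.6391 0.2313] F [ 0.18 -0.68  0.44] w 1.002 | d mm [-538.9 -616.9   31.3] a deg [0.   0.   1.22]
```

```bash
python3 -m inch '[{"dx":-0.539,"dy":-0.617,"dz":0.0,"az":1.2},{"dx":-0.539,"dy":-0.617,"dz":0.0,"az":1.2},{"dx":-0.539,"dy":-0.617,"dz":0.0,"az":1.2},{"dx":-0.539,"dy":-0.617,"dz":0.0,"az":1.2},{"dx":-0.539,"dy":-0.617,"dz":0.0,"az":1.2},{"dx":-0.539,"dy":-0.617,"dz":0.0,"az":1.2},{"dx":-0.539,"dy":-0.617,"dz":0.0,"az":1.2},{"dx":-0.539,"dy":-0.617,"dz":0.0,"az":1.2},{"dx":-0.539,"dy":-0.617,"dz":0.0,"az":1.2},{"dx":-0.539,"dy":-0.617,"dz":0.0,"az":1.2},{"dx":-0.539,"dy":-0.617,"dz":0.0,"az":1.2},{"dx":-0.539,"dy":-0.617,"dz":0.0,"az":1.2},{"dx":-0.539,"dy":-0.617,"dz":0.0,"az":1.2},{"dx":-0.539,"dy":-0.617,"dz":0.0,"az":1.2},{"dx":-0.539,"dy":-0.617,"dz":0.0,"az":1.2},{"dx":-0.539,"dy":-0.617,"dz":0.031,"az":1.2},{"dx":-0.539,"dy":-0.617,"dz":0.031,"az":1.2}]' 30
python3 - <<'E'
from h import *
s=bot.read_state(); p=s["tool_pos"]
tiles=[]
for c in("scene","top"):
    im,d=bot.read_camera(c); np.save(f"{c}1.npy",d); cv2.imwrite(f"pics/{c}1.png",im)
    u,v=px(c,[p])[0]; print(c,u,v); u,v=int(u),int(v)
    q=px(c,[p])[0]
    cr=cv2.resize(im[v-35:v+45,u-40:u+40],(400,400),interpolation=cv2.INTER_CUBIC); cv2.drawMarker(cr,(int((q[0]-u+40.5)*5),int((q[1]-v+35.5)*5)),(0,0,255)); tiles.append(cr)
cv2.imwrite("pics/hover.png",np.hstack(tiles)); goal(.5279,-.1182,.2,70)
E
```

```text
scene 388.9325210745456 44.28495477990245
top 21.51774702009544 371.6770736627499invalid input at $[0]: expected keys dx, dy, dz, ax, ay, az, fingers
Traceback (most recent call last):
cv2.error: OpenCV(4.12.0) /io/opencv/modules/imgproc/src/resize.cpp:4208: error: (-215:Assertion failed) !ssize.empty() in function 'resize'
```

```bash
python3 -m inch '[{"dx":-0.539,"dy":-0.617,"dz":0.0,"ax":0,"ay":0,"az":1.2,"fingers":1},{"dx":-0.539,"dy":-0.617,"dz":0.0,"ax":0,"ay":0,"az":1.2,"fingers":1},{"dx":-0.539,"dy":-0.617,"dz":0.0,"ax":0,"ay":0,"az":1.2,"fingers":1},{"dx":-0.539,"dy":-0.617,"dz":0.0,"ax":0,"ay":0,"az":1.2,"fingers":1},{"dx":-0.539,"dy":-0.617,"dz":0.0,"ax":0,"ay":0,"az":1.2,"fingers":1},{"dx":-0.539,"dy":-0.617,"dz":0.0,"ax":0,"ay":0,"az":1.2,"fingers":1},{"dx":-0.539,"dy":-0.617,"dz":0.0,"ax":0,"ay":0,"az":1.2,"fingers":1},{"dx":-0.539,"dy":-0.617,"dz":0.0,"ax":0,"ay":0,"az":1.2,"fingers":1},{"dx":-0.539,"dy":-0.617,"dz":0.0,"ax":0,"ay":0,"az":1.2,"fingers":1},{"dx":-0.539,"dy":-0.617,"dz":0.0,"ax":0,"ay":0,"az":1.2,"fingers":1},{"dx":-0.539,"dy":-0.617,"dz":0.0,"ax":0,"ay":0,"az":1.2,"fingers":1},{"dx":-0.539,"dy":-0.617,"dz":0.0,"ax":0,"ay":0,"az":1.2,"fingers":1},{"dx":-0.539,"dy":-0.617,"dz":0.0,"ax":0,"ay":0,"az":1.2,"fingers":1},{"dx":-0.539,"dy":-0.617,"dz":0.0,"ax":0,"ay":0,"az":1.2,"fingers":1},{"dx":-0.539,"dy":-0.617,"dz":0.0,"ax":0,"ay":0,"az":1.2,"fingers":1},{"dx":-0.539,"dy":-0.617,"dz":0.0,"ax":0,"ay":0,"az":1.2,"fingers":1},{"dx":-0.539,"dy":-0.617,"dz":0.0,"ax":0,"ay":0,"az":1.2,"fingers":1},{"dx":-0.539,"dy":-0.617,"dz":0.031,"ax":0,"ay":0,"az":1.2,"fingers":1},{"dx":-0.539,"dy":-0.617,"dz":0.031,"ax":0,"ay":0,"az":1.2,"fingers":1}]' 30
cat >> h.py <<'E'
def look(name,cams=("scene","top"),P=None,r=40,mark=True):
    p=bot.read_state()["tool_pos"] if P is None else P; tiles=[]
    for c in cams:
        im,d=bot.read_camera(c); np.save(f"{name}_{c}.npy",d); cv2.imwrite(f"pics/{name}_{c}.png",im)
        q=px(c,[p])[0]; print(c,q.round(1)); u,v=np.clip(q.astype(int),r,[639-r,399-r]); k=400/(2*r)
        cr=cv2.resize(im[v-r:v+r,u-r:u+r],(400,400),interpolation=cv2.INTER_CUBIC)
        if mark: cv2.drawMarker(cr,(int((q[0]-u+r+.5)*k),int((q[1]-v+r+.5)*k)),(0,0,255))
        tiles.append(cr)
    cv2.imwrite(f"pics/{name}.png",np.hstack(tiles))
E
python3 - <<'E'
from h import *
look("hover"); goal(.5279,-.1182,.2,70)
E
```

```text
time: 3.18
tool_pos: [0.5268, -0.117, 0.1979]
tcp_rot: [-0.542, -3.089, -0.001]
wrist_force: [0.0, 0.0, -0.3]
width: 0.999
scene [260.  145.7]
top [387.  210.9]
t 3.27 pos [ 0.5288 -0.1179  0.2006] F [ 0.33 -0.99 -0.14] w 0.997 | d mm [ 0.7 -0.6  0.6] a deg [ 0.   -0.03  0.08]
```

View pics/hover.png

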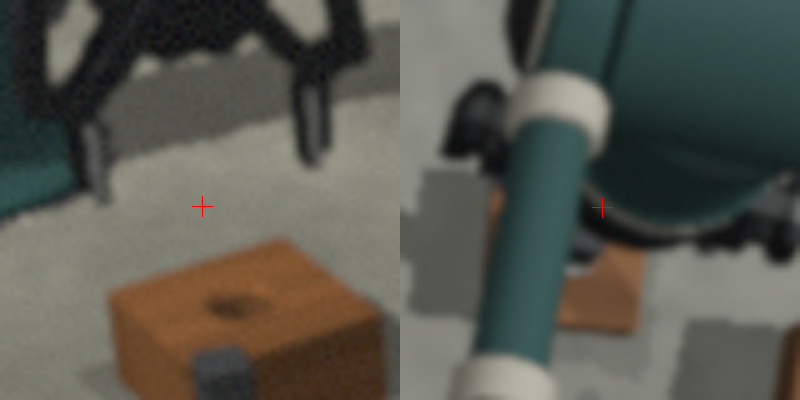

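```bash
python3 - <<'E'
from h import *
s=bot.read_state(); R=Ro.from_rotvec(s["tcp_rot"]); p=s["tool_pos"]
for c in ("scene","top"):
    d=np.load(f"hover_{c}.npy"); P=pts(c,d,np.ones(d.shape,bool)); t=R.inv().apply(P-p)*1000
    for sg in(-1,1):
        m=(abs(t[:,0])<25)&(t[:,1]*sg>30)&(t[:,1]*sg<70)&(t[:,2]>-40)&(t[:,2]<5)
        if m.sum()>5: print(c,sg,m.sum(),"x",np.percentile(t[m,0],[3,50,97]).round(1),"y",np.percentile(t[m,1],[3,50,97]).round(1),"z",np.percentile(t[m,2],[50,90,98]).round(1))
    print(R.as_matrix().round(2).tolist()) if c=="scene" else 0
d=np.load("scene0.npy")
for n,P in(("topcam",[.5279,-.1182,.125]),("scenecam",[.5335,-.1198,.125])): print(n,px("scene",[P]),px("top",[P]))
im=cv2.imread("pics/scene0.png"); print("grip row178 gray",im[180,250:285].mean(1).astype(int).tolist())
for c in("scene","top"):
    m=bot.masks_of(c,"punch"); print([(q["box"],q["p"]) for q in m])
E
```

```text
scene -1 85 x [-12.   -7.2   2.2] y [-53.9 -46.9 -40.9] z [-28.1 -16.6 -13.1]
scene 1 97 x [-11.5  -7.6   9.9] y [45.1 49.  58.6] z [-27.1 -15.3 -11.3]
[[-0.94, 0.34, -0.0], [0.34, 0.94, 0.0], [0.0, 0.0, -1.0]]
top -1 9 x [11.  13.5 13.6] y [-47.3 -44.5 -41.1] z [-27.6 -20.6 -19.9]
top 1 7 x [ 9.6 13.1 13.8] y [46.4 49.9 57.1] z [-22.8 -18.9 -18.8]
topcam [[263.05756262 175.15986255]] [[383.60308875 214.82406928]]
scenecam [[263.86332296 176.33100829]] [[384.15823046 212.46631124]]
grip row178 gray [71, 68, 69, 69, 72, 66, 66, 62, 59, 56, 57, 53, 51, 50, 44, 48, 43, 40, 39, 42, 42, 43, 41, 42, 45, 41, 43, 45, 40, 43, 42, 39, 46, 48, 45]
[([256.1, 174.4, 274.3, 212.0], 0.76)]
[([381.1, 219.6, 383.5, 225.4], 0.45)]
```

```bash
python3 -c "
from h import *
goal(.529,-.120,.083,70)"; python3 -m inch '[{"dx":-0.001,"dy":-0.002,"dz":0.03,"ax":0,"ay":0,"az":0,"fingers":1},{"dx":-0.001,"dy":-0.002,"dz":0.06,"ax":0,"ay":0,"az":0,"fingers":1},{"dx":-0.001,"dy":-0.002,"dz":0.09,"ax":0,"ay":0,"az":0,"fingers":1},{"dx":-0.001,"dy":-0.002,"dz":0.1175,"ax":0,"ay":0,"az":0,"fingers":1},{"dx":-0.001,"dy":-0.002,"dz":0.1175,"ax":0,"ay":0,"az":0,"fingers":1},{"dx":-0.001,"dy":-0.002,"dz":0.1175,"ax":0,"ay":0,"az":0,"fingers":1}]'
python3 - <<'E'
from h import *
look("down"); goal(.529,-.120,.083,70)
E
```

```text
t 3.38 pos [ 0.5297 -0.1184  0.2016] F [ 0.83 -0.96 -0.24] w 1.003 | d mm [  0.3  -1.7 118.6] a deg [0.01 0.11 0.05]
time: 4.12
tool_pos: [0.5314, -0.121, 0.0858]
tcp_rot: [0.543, 3.09, -0.0]
wrist_force: [1.8, -0.3, 0.7]
width: 1.0
scene [264.5 190.9]
top [382.8 215.5]
t 4.22 pos [ 0.5318 -0.1212  0.0862] F [ 0.5  -0.01 -0.11] w 0.996 | d mm [3.  0.1 3.2] a deg [0.03 0.31 0.05]
```

View pics/down.png

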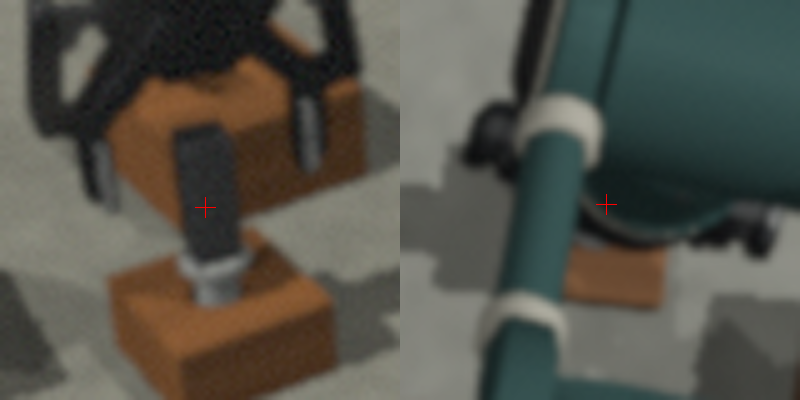

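```bash
python3 - <<'E'
from h import *
s=bot.read_state(); R=Ro.from_rotvec(s["tcp_rot"]); p=s["tool_pos"]
d=np.load("down_scene.npy"); P=pts("scene",d,np.ones(d.shape,bool)); t=R.inv().apply(P-p)*1000
for n,lo,hi in(("f-",-70,-30),("f+",30,70),("punch",-25,25)):
    m=(abs(t[:,0])<25)&(t[:,1]>lo)&(t[:,1]<hi)&(t[:,2]>-32)&(t[:,2]<(-12 if n!="punch" else 10))
    print(n,m.sum(),"x",np.percentile(t[m,0],[3,15,50,97]).round(1),"y",np.percentile(t[m,1],[3,50,97]).round(1))
E
```

```text
f- 42 x [-14.1 -13.1 -10.5  -0.1] y [-53.3 -46.6 -40.4]
f+ 47 x [-14.9 -13.2  -9.4   8.9] y [45.3 48.9 58.2]
punch 189 x [-13.4 -12.1 -10.5   6.6] y [-9.6  0.4 13.3]
```

```bash
python3 -m inch '[{"dx":0.0015,"dy":0,"dz":0.003,"ax":0,"ay":0,"az":0,"fingers":1},{"dx":0.0015,"dy":0,"dz":0.003,"ax":0,"ay":0,"az":0,"fingers":-0.2},{"dx":0.0015,"dy":0,"dz":0.003,"ax":0,"ay":0,"az":0,"fingers":-1},{"dx":0.0015,"dy":0,"dz":0.003,"ax":0,"ay":0,"az":0,"fingers":-1},{"dx":0.0015,"dy":0,"dz":0.003,"ax":0,"ay":0,"az":0,"fingers":-1},{"dx":0.0015,"dy":0,"dz":0.003,"ax":0,"ay":0,"az":0,"fingers":-1},{"dx":0.0015,"dy":0,"dz":0.003,"ax":0,"ay":0,"az":0,"fingers":-1},{"dx":0.0015,"dy":0,"dz":0.003,"ax":0,"ay":0,"az":0,"fingers":-1}]' 60
python3 -c "
from h import *
for i in range(4):
  bot.read_camera('top');goal(.529,-.120,.083,70)"
```

```text
time: 5.22
tool_pos: [0.5305, -0.1207, 0.0833]
tcp_rot: [0.543, 3.088, -0.001]
wrist_force: [-1.0, -1.6, 1.0]
width: 0.28
t 5.28 pos [ 0.5306 -0.1207  0.0833] F [0.92 0.23 1.17] w 0.274 | d mm [1.7 0.1 0.3] a deg [0.03 0.33 0.06]
t 5.33 pos [ 0.5306 -0.1207  0.0833] F [ 0.7  -0.95  1.48] w 0.275 | d mm [1.7 0.1 0.3] a deg [0.03 0.33 0.06]
t 5.38 pos [ 0.5305 -0.1207  0.0833] F [0.44 0.12 1.72] w 0.273 | d mm [1.7 0.1 0.3] a deg [0.03 0.33 0.05]
t 5.42 pos [ 0.5305 -0.1207  0.0833] F [ 0.57 -1.98  1.51] w 0.274 | d mm [1.7 0.2 0.3] a deg [0.03 0.33 0.05]
```

```bash
python3 -m inch '[{"dx":0,"dy":0,"dz":-0.01,"ax":0,"ay":0,"az":0,"fingers":-1},{"dx":0,"dy":0,"dz":-0.02,"ax":0,"ay":0,"az":0,"fingers":-1},{"dx":0,"dy":0,"dz":-0.035,"ax":0,"ay":0,"az":0,"fingers":-1},{"dx":0,"dy":0,"dz":-0.06,"ax":0,"ay":0,"az":0,"fingers":-1},{"dx":0,"dy":0,"dz":-0.1,"ax":0,"ay":0,"az":0,"fingers":-1},{"dx":0,"dy":0,"dz":-0.1,"ax":0,"ay":0,"az":0,"fingers":-1},{"dx":0,"dy":0,"dz":-0.1,"ax":0,"ay":0,"az":0,"fingers":-1}]' 
python3 -c "
from h import *
goal(.4927,.178,.16,70)"
```

```text
time: 6.3
tool_pos: [0.5295, -0.1204, 0.1829]
tcp_rot: [0.543, 3.089, -0.001]
wrist_force: [-0.8, 0.2, -4.4]
width: 0.275
t 6.3 pos [ 0.5295 -0.1204  0.1829] F [-0.8   0.16 -4.37] w 0.275 | d mm [136.5 267.9  22.3] a deg [0.03 0.3  0.06]
```

```bash
python3 -m inch '[{"dx":0.02,"dy":0.04,"dz":0,"ax":0,"ay":0,"az":0,"fingers":-1},{"dx":0.045,"dy":0.088,"dz":0,"ax":0,"ay":0,"az":0,"fingers":-1},{"dx":0.068,"dy":0.134,"dz":0,"ax":0,"ay":0,"az":0,"fingers":-1},{"dx":0.091,"dy":0.179,"dz":0,"ax":0,"ay":0,"az":0,"fingers":-1},{"dx":0.114,"dy":0.224,"dz":0,"ax":0,"ay":0,"az":0,"fingers":-1},{"dx":0.13,"dy":0.255,"dz":0,"ax":0,"ay":0,"az":0,"fingers":-1},{"dx":0.1365,"dy":0.268,"dz":0,"ax":0,"ay":0,"az":0,"fingers":-1},{"dx":0.1365,"dy":0.268,"dz":0.01,"ax":0,"ay":0,"az":0,"fingers":-1},{"dx":0.1365,"dy":0.268,"dz":0.022,"ax":0,"ay":0,"az":0,"fingers":-1},{"dx":0.1365,"dy":0.268,"dz":0.022,"ax":0,"ay":0,"az":0,"fingers":-1},{"dx":0.1365,"dy":0.268,"dz":0.022,"ax":0,"ay":0,"az":0,"fingers":-1}]' 
python3 - <<'E'
from h import *
p=bot.read_state()["tool_pos"]; look("ov",P=p-[0,0,.075],r=32,mark=False)
goal(.4927,.178,.16,70)
s=bot.read_state();R=Ro.from_rotvec(s["tcp_rot"])
d=np.load("ov_scene.npy"); P=pts("scene",d,np.ones(d.shape,bool)); q=P-p
m=(np.hypot(q[:,0],q[:,1])<.03)&(q[:,2]<.012-.02+0)&(q[:,2]>-.07); t=R.inv().apply(q)*1000
for lo,hi in((2,18),(32,66)):
    k=m&(t[:,2]>lo)&(t[:,2]<hi)&(np.hypot(t[:,0],t[:,1])<25); print(lo,k.sum(),"x",np.percentile(t[k,0],[3,50,97]).round(1),"y",np.percentile(t[k,1],[3,50,97]).round(1),"z",np.percentile(t[k,2],[2,98]).round(1))
T=P[(P[:,2]>.044)&(P[:,2]<.066)&(np.hypot(q[:,0],q[:,1])<.11)]; print(cv2.minAreaRect(T[:,:2].astype(np.float32)*1000),len(T))
E
```

```text
time: 7.68
tool_pos: [0.4928, 0.1771, 0.16]
tcp_rot: [0.545, 3.089, -0.001]
wrist_force: [0.7, 0.3, -3.1]
width: 0.271
scene [347.5 146. ]
top [262.9 234.6]
t 7.78 pos [0.4932 0.1776 0.1607] F [-0.34  0.54 -3.  ] w 0.277 | d mm [0.6 0.2 0.7] a deg [0.05 0.34 0.  ]
2 38 x [-15.2 -11.8   2.4] y [-9.9 -1.1 13. ] z [ 8.6 16.6]
32 82 x [-12.7  -7.9  -3.2] y [-6.9 -0.4 10.7] z [32.1 65.5]
((509.5896911621094, 183.78189086914062), (91.36080169677734, 65.8349838256836), 13.794486999511719) 434
```

View pics/ov.png

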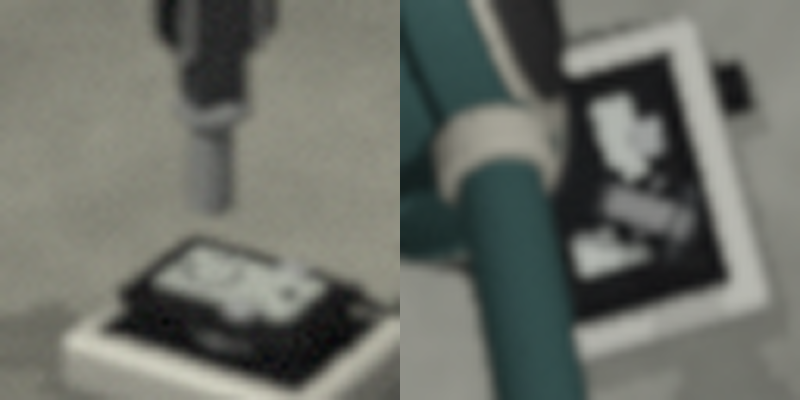

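```bash
python3 -m inch '[{"dx":0.0003,"dy":0.001,"dz":0.006,"ax":0,"ay":0,"az":0,"fingers":-1},{"dx":0.0003,"dy":0.001,"dz":0.014,"ax":0,"ay":0,"az":0,"fingers":-1},{"dx":0.0003,"dy":0.001,"dz":0.021,"ax":0,"ay":0,"az":0,"fingers":-1},{"dx":0.0003,"dy":0.001,"dz":0.021,"ax":0,"ay":0,"az":0,"fingers":-1},{"dx":0.0003,"dy":0.001,"dz":0.021,"ax":0,"ay":0,"az":0,"fingers":-1}]'
python3 -c "
from h import *
goal(.493,.1784,.135)"
python3 -m inch '[{"dx":0,"dy":0,"dz":0.002,"ax":0,"ay":0,"az":0,"fingers":-1},{"dx":0,"dy":0,"dz":0.003,"ax":0,"ay":0,"az":0,"fingers":-1},{"dx":0,"dy":0,"dz":0.003,"ax":0,"ay":0,"az":0,"fingers":-1}]'
python3 -c "
from h import *
goal(.493,.1784,.135)"
```

```text
time: 8.4
tool_pos: [0.4934, 0.1786, 0.1396]
tcp_rot: [0.544, 3.088, -0.0]
wrist_force: [-0.4, 0.1, -3.7]
width: 0.273
t 8.4 pos [0.4934 0.1786 0.1396] F [-0.36  0.09 -3.75] w 0.273 | d mm [ 0.3 -0.4  4.6] a deg [ 0. -0.  0.]
time: 8.78
tool_pos: [0.4934, 0.1786, 0.1366]
tcp_rot: [0.544, 3.088, -0.0]
wrist_force: [-0.0, -0.2, -3.8]
width: 0.269
t 8.78 pos [0.4934 0.1786 0.1366] F [-0.04 -0.23 -3.77] w 0.269 | d mm [ 0.3 -0.3  1.6] a deg [ 0. -0.  0.]
```

```bash
python3 -m inch '[{"dx":0,"dy":0,"dz":0.001,"ax":0,"ay":0,"az":0,"fingers":-1},{"dx":0,"dy":0,"dz":0.002,"ax":0,"ay":0,"az":0,"fingers":-1},{"dx":0,"dy":0,"dz":0.0025,"ax":0,"ay":0,"az":0,"fingers":-1},{"dx":0,"dy":0,"dz":0.0025,"ax":0,"ay":0,"az":0,"fingers":-1}]'
```

```text
time: 9.28
tool_pos: [0.4933, 0.1786, 0.134]
tcp_rot: [0.544, 3.088, -0.001]
wrist_force: [-0.2, -0.0, -3.4]
width: 0.272
```

```bash
sleep 1; python3 -m inch '[{"dx":0,"dy":0,"dz":0.001,"ax":0,"ay":0,"az":0,"fingers":-1},{"dx":0,"dy":0,"dz":0.0015,"ax":0,"ay":0,"az":0,"fingers":-1},{"dx":0,"dy":0,"dz":0.0015,"ax":0,"ay":0,"az":0,"fingers":-1}]'
```

```text
time: 9.65
tool_pos: [0.4933, 0.1786, 0.1324]
tcp_rot: [0.544, 3.088, -0.001]
wrist_force: [0.3, 0.8, -4.3]
width: 0.271
```

```bash
python3 -m inch '[{"dx":0,"dy":0,"dz":0.001,"ax":0,"ay":0,"az":0,"fingers":-1},{"dx":0,"dy":0,"dz":0.002,"ax":0,"ay":0,"az":0,"fingers":-1},{"dx":0,"dy":0,"dz":0.002,"ax":0,"ay":0,"az":0,"fingers":-1}]'
```

```text
time: 10.02
tool_pos: [0.4932, 0.1786, 0.1303]
tcp_rot: [0.544, 3.089, -0.001]
wrist_force: [0.2, -0.1, -3.5]
width: 0.274
```

```bash
python3 -m inch '[{"dx":0,"dy":0,"dz":0.001,"ax":0,"ay":0,"az":0,"fingers":-1},{"dx":0,"dy":0,"dz":0.002,"ax":0,"ay":0,"az":0,"fingers":-1},{"dx":0,"dy":0,"dz":0.002,"ax":0,"ay":0,"az":0,"fingers":-1}]'
```

```text
time: 10.4
tool_pos: [0.4931, 0.1785, 0.1281]
tcp_rot: [0.544, 3.089, -0.001]
wrist_force: [0.5, 0.2, -4.2]
width: 0.274
```

```bash
python3 -m inch '[{"dx":0,"dy":0,"dz":0.001,"ax":0,"ay":0,"az":0,"fingers":-1},{"dx":0,"dy":0,"dz":0.002,"ax":0,"ay":0,"az":0,"fingers":-1},{"dx":0,"dy":0,"dz":0.002,"ax":0,"ay":0,"az":0,"fingers":-1}]'
```

```text
time: 10.78
tool_pos: [0.4933, 0.1786, 0.1264]
tcp_rot: [0.544, 3.089, -0.001]
wrist_force: [-0.2, -0.6, -1.9]
width: 0.274
```

```bash
python3 -m inch '[{"dx":0,"dy":0,"dz":0.0005,"ax":0,"ay":0,"az":0,"fingers":-1},{"dx":0,"dy":0,"dz":0.001,"ax":0,"ay":0,"az":0,"fingers":-1},{"dx":0,"dy":0,"dz":0.001,"ax":0,"ay":0,"az":0,"fingers":-1}]'
```

```text
time: 11.15
tool_pos: [0.4936, 0.1787, 0.1258]
tcp_rot: [0.544, 3.088, -0.0]
wrist_force: [-0.5, 0.3, 1.2]
width: 0.269
```

```bash
python3 -m inch '[{"dx":0,"dy":0,"dz":0.0007,"ax":0,"ay":0,"az":0,"fingers":-1},{"dx":0,"dy":0,"dz":0.0014,"ax":0,"ay":0,"az":0,"fingers":-1},{"dx":0,"dy":0,"dz":0.0014,"ax":0,"ay":0,"az":0,"fingers":-1}]'; python3 -c "
from h import *
goal(.493,.1784,.135)"
```

```text
time: 11.52
tool_pos: [0.4939, 0.1787, 0.1249]
tcp_rot: [0.544, 3.087, 0.0]
wrist_force: [-1.2, -1.6, 3.3]
width: 0.275
t 11.53 pos [0.4939 0.1787 0.1249] F [-1.19 -1.62  3.26] w 0.275 | d mm [  0.7  -0.6 -10.1] a deg [ 0. -0. -0.]
```

```bash
python3 -m inch '[{"dx":0.0003,"dy":0,"dz":0.0008,"ax":0,"ay":0,"az":0,"fingers":-1},{"dx":0.0006,"dy":0,"dz":0.0016,"ax":0,"ay":0,"az":0,"fingers":-1},{"dx":0.0006,"dy":0,"dz":0.0016,"ax":0,"ay":0,"az":0,"fingers":-1}]'; python3 -c "
from h import *
for i in range(6):
  bot.read_camera('scene'); goal(.493,.1784,.135)"
```

```text
time: 11.9
tool_pos: [0.4939, 0.1791, 0.1242]
tcp_rot: [0.544, 3.086, 0.001]
wrist_force: [-1.5, -0.7, 6.9]
width: 0.271
t 11.95 pos [0.494  0.179  0.1242] F [-2.28 -0.98  7.41] w 0.275 | d mm [  0.6  -0.9 -10.8] a deg [ 0. -0. -0.]
t 12.0 pos [0.494  0.179  0.1242] F [-1.46 -1.66  8.06] w 0.274 | d mm [  0.6  -0.9 -10.8] a deg [ 0. -0. -0.]
t 12.05 pos [0.4939 0.179  0.1242] F [-1.48 -0.85  6.23] w 0.271 | d mm [  0.5  -0.9 -10.8] a deg [ 0. -0. -0.]
t 12.1 pos [0.4939 0.179  0.1242] F [-2.02 -1.29  6.77] w 0.273 | d mm [  0.6  -0.9 -10.8] a deg [ 0. -0. -0.]
t 12.15 pos [0.4939 0.179  0.1242] F [-2.11 -0.34  7.89] w 0.275 | d mm [  0.6  -0.9 -10.8] a deg [ 0. -0. -0.]
t 12.2 pos [0.4939 0.179  0.1242] F [-2.07 -0.29  6.95] w 0.27 | d mm [  0.6  -0.9 -10.8] a deg [ 0. -0. -0.]
```

```bash
python3 -m inch '[{"dx":0.0009,"dy":0,"dz":0.0013,"ax":0,"ay":0,"az":0,"fingers":-1},{"dx":0.0009,"dy":0,"dz":0.0013,"ax":0,"ay":0,"az":0,"fingers":-1},{"dx":0.0009,"dy":0,"dz":0.0013,"ax":0,"ay":0,"az":0,"fingers":-1}]'; python3 -c "
from h import *
F=[]
for i in range(28):
  bot.read_camera('scene'); F.append(bot.read_state()['wrist_force'])
print(np.mean(F[:14],0),np.mean(F[14:],0),np.ptp(F,0));goal(.493,.1784,.135)"
```

```text
time: 12.58
tool_pos: [0.4938, 0.1793, 0.1239]
tcp_rot: [0.543, 3.085, 0.001]
wrist_force: [-2.3, -1.5, 8.1]
width: 0.276
[-1.77287226 -1.35854332  7.60391277] [-1.85164516 -1.59052171  7.60251009] [1.5600383  1.72877034 1.38419891]
t 13.97 pos [0.4938 0.1793 0.1239] F [-2.04 -1.72  8.  ] w 0.273 | d mm [  0.4  -1.1 -11.1] a deg [ 0. -0. -0.]
```

```bash
python3 -m inch '[{"dx":0.0004,"dy":-0.0004,"dz":-0.0005,"ax":0,"ay":0,"az":0,"fingers":-1},{"dx":0.0004,"dy":-0.0006,"dz":-0.002,"ax":0,"ay":0,"az":0,"fingers":-1},{"dx":0.0004,"dy":-0.0006,"dz":-0.004,"ax":0,"ay":0,"az":0,"fingers":-1},{"dx":0.0004,"dy":-0.0006,"dz":-0.008,"ax":0,"ay":0,"az":0,"fingers":-1},{"dx":0.0004,"dy":-0.0006,"dz":-0.02,"ax":0,"ay":0,"az":0,"fingers":-1},{"dx":0.0004,"dy":-0.0006,"dz":-0.04,"ax":0,"ay":0,"az":0,"fingers":-1},{"dx":0.0004,"dy":-0.0006,"dz":-0.06,"ax":0,"ay":0,"az":0,"fingers":-1},{"dx":0.0004,"dy":-0.0006,"dz":-0.06,"ax":0,"ay":0,"az":0,"fingers":-1},{"dx":0.0004,"dy":-0.0006,"dz":-0.06,"ax":0,"ay":0,"az":0,"fingers":-1}]'; python3 -c "
from h import *
goal(.5303,-.1206,.183)
s=bot.read_state();print(s['tcp_rot'])"
```

```text
time: 15.1
tool_pos: [0.4923, 0.1788, 0.1835]
tcp_rot: [0.543, 3.085, 0.001]
wrist_force: [0.1, -0.2, -4.3]
width: 0.271
t 15.1 pos [0.4923 0.1788 0.1835] F [ 0.1  -0.16 -4.27] w 0.271 | d mm [-138.  -268.4    1.1] a deg [-0. -0.  0.]
[5.43492658e-01 3.08529171e+00 7.48232243e-04]
```

```bash
python3 -m inch '[{"dx":-0.02,"dy":-0.04,"dz":0,"ax":0,"ay":0.2,"az":0,"fingers":-1},{"dx":-0.045,"dy":-0.088,"dz":0,"ax":0,"ay":0.2,"az":0,"fingers":-1},{"dx":-0.068,"dy":-0.134,"dz":0,"ax":0,"ay":0.2,"az":0,"fingers":-1},{"dx":-0.091,"dy":-0.179,"dz":0,"ax":0,"ay":0.2,"az":0,"fingers":-1},{"dx":-0.114,"dy":-0.224,"dz":0,"ax":0,"ay":0.2,"az":0,"fingers":-1},{"dx":-0.13,"dy":-0.253,"dz":0,"ax":0,"ay":0.2,"az":0,"fingers":-1},{"dx":-0.138,"dy":-0.2685,"dz":0,"ax":0,"ay":0.2,"az":0,"fingers":-1},{"dx":-0.138,"dy":-0.2685,"dz":0,"ax":0,"ay":0.2,"az":0,"fingers":-1},{"dx":-0.138,"dy":-0.2685,"dz":0,"ax":0,"ay":0.2,"az":0,"fingers":-1},{"dx":-0.138,"dy":-0.2685,"dz":0,"ax":0,"ay":0.2,"az":0,"fingers":-1}]'; python3 -c "
from h import *
goal(.5305,-.1207,.130,70)"
```

```text
time: 16.35
tool_pos: [0.5301, -0.1194, 0.1839]
tcp_rot: [0.542, 3.09, 0.002]
wrist_force: [-0.5, -0.1, -4.2]
width: 0.275
t 16.35 pos [ 0.5301 -0.1194  0.1839] F [-0.45 -0.11 -4.2 ] w 0.275 | d mm [-0.6 -1.2 53.9] a deg [0.13 0.26 0.1 ]
```

Go to 12 mm above the holder's top and take a look.

```bash
python3 -m inch '[{"dx":-0.0006,"dy":-0.0012,"dz":0.02,"ax":0,"ay":0,"az":0,"fingers":-1},{"dx":-0.0006,"dy":-0.0012,"dz":0.04,"ax":0,"ay":0,"az":0,"fingers":-1},{"dx":-0.0006,"dy":-0.0012,"dz":0.056,"ax":0,"ay":0,"az":0,"fingers":-1},{"dx":-0.0006,"dy":-0.0012,"dz":0.058,"ax":0,"ay":0,"az":0,"fingers":-1},{"dx":-0.0006,"dy":-0.0012,"dz":0.058,"ax":0,"ay":0,"az":0,"fingers":-1}]'; python3 -c "
from h import *
p=bot.read_state()['tool_pos'];look('back',P=p-[0,0,.073],r=32,mark=False); goal(.5305,-.1207,.083,70)"
```

```text
time: 16.98
tool_pos: [0.5308, -0.1206, 0.1262]
tcp_rot: [0.541, 3.089, 0.002]
wrist_force: [-0.8, 0.1, -3.6]
width: 0.276
scene [265.8 202.5]
top [381.2 217.4]
t 17.07 pos [ 0.5314 -0.1209  0.1269] F [-0.42 -0.78 -3.59] w 0.278 | d mm [ 1.1 -0.2 43.9] a deg [0.14 0.36 0.11]
```

View pics/back.png

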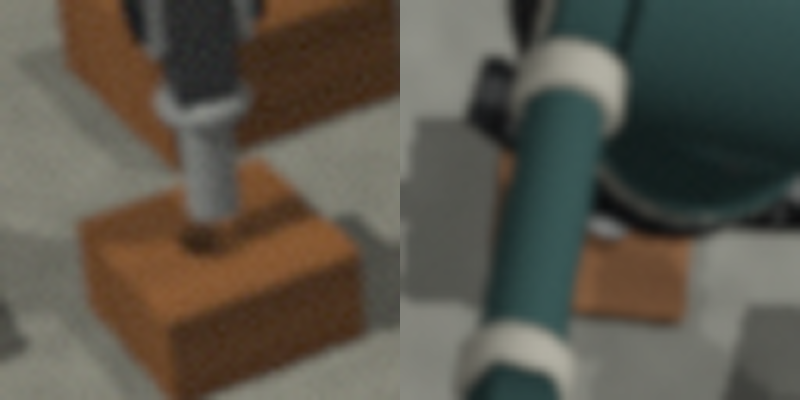

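```bash
python3 - <<'E'
from h import *
p=np.array([.5314,-.1209,.1269])
d=np.load("back_scene.npy"); P=pts("scene",d,np.ones(d.shape,bool)); q=P-p; r=np.hypot(q[:,0],q[:,1])
H=P[(abs(P[:,2]-.0395)<.0035)&(r<.075)]; a=cv2.minAreaRect(H[:,:2].astype(np.float32)*1000); print("holder",np.round(a[0],1),np.round(a[1],1),a[2],len(H))
from scipy.optimize import least_squares
for lo,hi in((.058,.074),(.074,.092)):
    S=P[(P[:,2]>lo)&(P[:,2]<hi)&(r<.02)]; f=least_squares(lambda c:np.hypot(*(S[:,:2]-c).T)-.010,p[:2],loss="soft_l1",f_scale=.001); print("shank",(f.x*1000).round(1),len(S))
d=np.load("down_scene.npy");P=pts("scene",d,np.ones(d.shape,bool))
H=P[(abs(P[:,2]-.0395)<.0035)&(np.hypot(P[:,0]-.5314,P[:,1]+.1209)<.075)]; a=cv2.minAreaRect(H[:,:2].astype(np.float32)*1000); print("holder before",np.round(a[0],1),np.round(a[1],1))
E
```

```text
holder [ 532.7 -119.1] [81.  83.8] 81.83489227294922 604
shank [ 531.9 -118.1] 50
shank [ 532.2 -117.9] 53
holder before [ 532.1 -119. ] [80.6 86. ]
```

```bash
python3 -m inch '[{"dx":0.0003,"dy":-0.0004,"dz":0.005,"ax":0,"ay":0,"az":0,"fingers":-1},{"dx":0.0003,"dy":-0.0004,"dz":0.01,"ax":0,"ay":0,"az":0,"fingers":-1},{"dx":0.0003,"dy":-0.0004,"dz":0.014,"ax":0,"ay":0,"az":0,"fingers":-1},{"dx":0.0003,"dy":-0.0004,"dz":0.017,"ax":0,"ay":0,"az":0,"fingers":-1},{"dx":0.0003,"dy":-0.0004,"dz":0.019,"ax":0,"ay":0,"az":0,"fingers":-1},{"dx":0.0003,"dy":-0.0004,"dz":0.019,"ax":0,"ay":0,"az":0,"fingers":-1}]'; python3 -c "
from h import *
goal(.531,-.1212,.083,70)"
```

```text
time: 17.82
tool_pos: [0.5309, -0.1211, 0.1077]
tcp_rot: [0.541, 3.088, 0.002]
wrist_force: [-0.3, 0.2, -2.9]
width: 0.272
t 17.82 pos [ 0.5309 -0.1211  0.1077] F [-0.26  0.19 -2.9 ] w 0.272 | d mm [ 0.  -0.1 24.7] a deg [0.14 0.34 0.11]
```

Face is ~5 mm inside the well, with no side load. Continuing.

```bash
python3 -m inch '[{"dx":0,"dy":0,"dz":0.004,"ax":0,"ay":0,"az":0,"fingers":-1},{"dx":0,"dy":0,"dz":0.009,"ax":0,"ay":0,"az":0,"fingers":-1},{"dx":0,"dy":0,"dz":0.014,"ax":0,"ay":0,"az":0,"fingers":-1},{"dx":0,"dy":0,"dz":0.018,"ax":0,"ay":0,"az":0,"fingers":-1},{"dx":0,"dy":0,"dz":0.021,"ax":0,"ay":0,"az":0,"fingers":-1},{"dx":0,"dy":0,"dz":0.0225,"ax":0,"ay":0,"az":0,"fingers":-1},{"dx":0,"dy":0,"dz":0.0225,"ax":0,"ay":0,"az":0,"fingers":-1}]'; python3 -c "
from h import *
goal(.531,-.1212,.083,70)"
```

```text
time: 18.7
tool_pos: [0.531, -0.1211, 0.0851]
tcp_rot: [0.542, 3.088, 0.002]
wrist_force: [0.2, -0.5, -2.5]
width: 0.275
t 18.7 pos [ 0.531  -0.1211  0.0851] F [ 0.2  -0.46 -2.47] w 0.275 | d mm [ 0.  -0.1  2.1] a deg [0.14 0.33 0.11]
```

```bash
python3 -m inch '[{"dx":0,"dy":0,"dz":0.0005,"ax":0,"ay":0,"az":0,"fingers":-1},{"dx":0,"dy":0,"dz":0.001,"ax":0,"ay":0,"az":0,"fingers":-1},{"dx":0,"dy":0,"dz":0.0015,"ax":0,"ay":0,"az":0,"fingers":-1},{"dx":0,"dy":0,"dz":0.0015,"ax":0,"ay":0,"az":0,"fingers":-1}]'
```

```text
time: 19.2
tool_pos: [0.531, -0.1211, 0.0836]
tcp_rot: [0.542, 3.088, 0.002]
wrist_force: [0.5, 0.5, -3.3]
width: 0.271
```

```bash
python3 -m inch '[{"dx":0,"dy":0,"dz":0.0005,"ax":0,"ay":0,"az":0,"fingers":-1},{"dx":0,"dy":0,"dz":0.001,"ax":0,"ay":0,"az":0,"fingers":-1},{"dx":0,"dy":0,"dz":0.001,"ax":0,"ay":0,"az":0,"fingers":-1}]'
```

```text
time: 19.58
tool_pos: [0.5313, -0.1212, 0.0833]
tcp_rot: [0.541, 3.088, 0.002]
wrist_force: [-2.0, -0.4, 3.5]
width: 0.274
```

```bash
python3 -m inch '[{"dx":0.0002,"dy":0,"dz":0,"ax":0,"ay":0,"az":0,"fingers":-1},{"dx":0.0002,"dy":0,"dz":0,"ax":0,"ay":0,"az":0,"fingers":-0.3},{"dx":0.0002,"dy":0,"dz":0,"ax":0,"ay":0,"az":0,"fingers":0},{"dx":0.0002,"dy":0,"dz":0,"ax":0,"ay":0,"az":0,"fingers":0.8},{"dx":0.0002,"dy":0,"dz":0,"ax":0,"ay":0,"az":0,"fingers":0.8},{"dx":0.0002,"dy":0,"dz":0,"ax":0,"ay":0,"az":0,"fingers":0.8},{"dx":0.0002,"dy":0,"dz":0,"ax":0,"ay":0,"az":0,"fingers":0.8},{"dx":0.0002,"dy":0,"dz":-0.02,"ax":0,"ay":0,"az":0,"fingers":0.8},{"dx":0.0002,"dy":0,"dz":-0.05,"ax":0,"ay":0,"az":0,"fingers":0.8},{"dx":0.0002,"dy":0,"dz":-0.1,"ax":0,"ay":0,"az":0,"fingers":0.8},{"dx":0.0002,"dy":0,"dz":-0.14,"ax":0,"ay":0,"az":0,"fingers":0.8},{"dx":-0.04,"dy":0.06,"dz":-0.16,"ax":0,"ay":0,"az":0,"fingers":0.8},{"dx":0.06,"dy":0.11,"dz":-0.16,"ax":0,"ay":0,"az":0,"fingers":0.8},{"dx":0.1,"dy":0.16,"dz":-0.16,"ax":0,"ay":0,"az":0,"fingers":0.8},{"dx":0.12,"dy":0.21,"dz":-0.16,"ax":0,"ay":0,"az":0,"fingers":0.8},{"dx":0.13,"dy":0.26,"dz":-0.16,"ax":0,"ay":0,"az":0,"fingers":0.8},{"dx":0.14,"dy":0.30,"dz":-0.16,"ax":0,"ay":0,"az":0,"fingers":0.8},{"dx":0.14,"dy":0.30,"dz":-0.16,"ax":0,"ay":0,"az":0,"fingers":0.8},{"dx":0.14,"dy":0.30,"dz":-0.16,"ax":0,"ay":0,"az":0,"fingers":0.8}]'
python3 - <<'E'
from h import *
look("end",P=[.529,-.12,.06],r=40,mark=False)
d=np.load("end_top.npy");P=pts("top",d,np.ones(d.shape,bool)); r=np.hypot(P[:,0]-.528,P[:,1]+.118)
g=P[(r<.04)&(P[:,2]>.115)]; print("grip",cv2.minAreaRect(g[:,:2].astype(np.float32)*1000),np.median(g[:,2]))
H=P[(r<.075)&(abs(P[:,2]-.0395)<.004)]; print("holder",cv2.minAreaRect(H[:,:2].astype(np.float32)*1000)[:2])
for t in("dish","jar","loupe"):
    for c in("top","scene"): print(t,c,[np.round(m["box"]).tolist() for m in bot.masks_of(c,t)])
print(bot.read_state()["time"],bot.read_state()["wrist_force"])
E
```

```text
time: 21.95
tool_pos: [0.5003, 0.2086, 0.2429]
tcp_rot: [0.539, 3.089, 0.001]
wrist_force: [-0.2, -0.4, -0.2]
width: 0.9
scene [265.3 199.7]
top [381.3 217.8]
grip ((528.6864013671875, -118.31201934814453), (23.762916564941406, 23.778491973876953), 69.44729614257812) 0.12403790889350219
holder ((527.897705078125, -118.23311614990234), (80.37568664550781, 80.13641357421875))
dish top [[318.0, 119.0, 351.0, 149.0]]
dish scene [[354.0, 231.0, 398.0, 267.0]]
jar top [[188.0, 235.0, 206.0, 240.0]]
jar scene [[386.0, 130.0, 402.0, 157.0]]
loupe top [[471.0, 208.0, 487.0, 220.0]]
loupe scene []
22.35 [-0.06674759 -0.52673074 -0.40433925]
```

View pics/end.png

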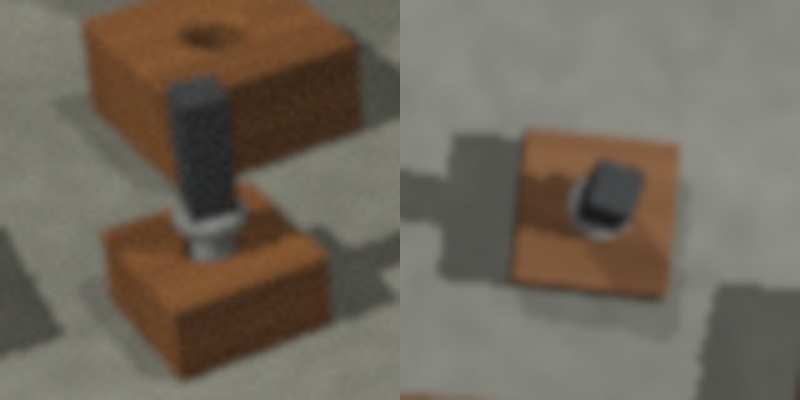

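The picture shows the punch upright and fully seated: its grip top is at 124 mm, the same as at the start, and it sits within 1 mm of the holder's centre. The arm is clear.

```bash
python3 -c "
from h import *
print(bot.finish_job())"
```

```text
the job is handed in; nothing more can be done
None
```

I took the punch from the small holder, pressed it on the ringed spot, lifted it straight off, set it back in the holder and handed the job in at about 22 s. The job reports no verdict, so what follows rests on my own measurements.

- **Press:** The net push held at about 11.3 N for 1.4 s, and no reading went above about 12 N. The sideways force was about 2.4 N, which is roughly 1.2 mm of plate drift and under the 2 mm limit. Touch put the tag's top about 53.5 mm above the table.
- **Position on the mark:** The two cameras disagreed by about 6 mm. I corrected both against the gripper's and punch's known poses, after which they agreed to about 1 mm on the mark. I had no picture of the finished mark to confirm it.
- **Return:** The punch touched the well floor at the same height it was picked up from, at about 7 N. It looks upright, its top is at 124 mm as before, and it sits about 0.8 mm from the holder's centre.
- **Bystanders:** The dish's and jar's boxes matched the start within a few pixels, apart from part of the jar cut off in the top view. The loupe matched in the top view, but the network missed it in the last scene picture.

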